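# Clamp a tin in the worktop can opener

## Task

Push the loose tin along the worktop into the mouth of the grey can opener until it is fully home against the stop at the back, and only then push the opener's red-knobbed lever over past its centre so that it snaps across to the other side and the foot holds the tin down. The tin must stay upright on the worktop the whole time, never lifted, and the other loose things must be left where they are.

Things in the scene. Friction and masses are not known exactly. Their poses are not given: they have to be found in the camera images.
- tin: Loose food tin with a red printed label and a bare metal top, upright cylinder 75 mm across and 58 mm high, about 0.26 kg; origin at the centre of its underside, z up. (Not part of the job, but to be kept clear of: the fixed sink tap left of the work, 430 mm high, over x 0.16 to 0.35 and y 0.41 to 0.57 m, and the hanging lamps, from 0.91 m up.)
- opener: Grey worktop can opener, fixed, without a floor (the tin slides on the worktop). Origin on the worktop at the cradle centre. Its +x points from the open mouth to the back stop (the way the tin goes in), +y to the left of that, z up. Guide rails 26 mm high, 84 mm apart inside, from x = -25 to +50 mm; in front of that they flare to a mouth about 122 mm wide at x = -65 mm.
- cradle (a point): Cradle centre on the worktop, where the centre of the tin's underside is when fully home; axes as the opener's. Push the tin in straight along the centre line: pushed in more than about 10 mm off it, it can jam on a flare. The rubber stop that the tin meets stands at x = +38 mm, a post 50 mm wide and 118 mm high behind it.
- lever_pivot (a point): Point on the lever's hinge axis, 27 mm behind the cradle centre and 136 mm above the worktop; the axis runs along the opener's x. The head that carries it overhangs the back of the cradle from x = +14 mm backwards, 46 mm wide, from 98 to 124 mm high, with two cheeks on top to 144 mm.
- lever (a joint): Over-centre clamp lever on the opener's head, in rad: 0 open (leaning 0.55 rad from upright to the opener's -y side), 0.55 upright, 1.1 clamped (leaning 0.55 rad to its +y side). A spring snaps it to the nearer end; the push needed is about 2 N at the knob near the ends, less towards the centre. Its end rises on the way over. Going over, it drives the foot 16 mm down.
- lever_knob (a point): Centre of the lever's red ball knob (23 mm across) at the end of a steel rod 10 mm thick, 85 mm from the pivot; at either end of the swing it is 208 mm above the worktop, upright 221 mm.
- foot: Round black clamping foot, 20 mm across, under the opener's head; origin at the centre of its underside, 27 mm behind the cradle centre. Open, it is 70 mm above the worktop (12 mm over the tin); it is sprung and presses on the tin with about 5 N once clamped.
- mug: Loose white mug, red-brown inside, 83 mm across, 93 mm high; origin under its centre.
- lemon: Loose lemon, 83 x 58 x 58 mm; origin under its centre.
- spice_jar: Loose spice jar with a mustard-yellow cap, 45 mm across, 100 mm high; origin under its centre.
- jar: Loose glass jar with a black lid, 63 mm across, 94 mm high; origin under its centre.
- spoon: Loose steel spoon lying flat, 188 x 38 x 15 mm; origin under its centre.
There are look-alikes about, which are no part of the job. There is more than one size of the tin; the one meant has the size given above.

How it is judged:
By the outcome, as a careful person would: the job done as asked, in the order asked, and still so for the second after the job is handed in, with the robot touching nothing.
It also fails if it takes over 64 s, if anything falls off the work surface, if the arm or the gripper's body presses on something with over 40 N, if the wrist force passes 120 N, or if a joint passes its speed limit or range.

## Robot

A 6-joint arm with a two-finger parallel gripper is mounted at the origin on the work surface; the furniture and walls round the work are solid. World frame = base frame: x ahead of the robot, y to its left, z up, the work surface at z = 0. Lengths are in mm, angles in degrees, forces in N, time in s.
With the tool pointing down it reaches from about 350 to 875 mm from the base axis. Payload 15.5 kg.
Tool frame: the origin (TCP) lies midway between the tips of the shut fingers; the grasp point (between the pads) lies 19 mm behind it; z points along the fingers, y is the direction in which the jaws open and shut (so a half turn about z gives the same grasp; the last joint's range is limited). The gripper opens to 85 mm and grips with 20 to 120 N. Pads are 22 mm wide; open, the fingers measure 114 mm over their backs; the gripper's body (76 mm by 85 mm) begins 54 mm behind the grasp point. The pads swing forward as they close: fully open they stand 13 mm farther back than shut.
Start: joints at [62.252, 28.281, 77.091, -0, 74.628, -5.472], TCP at [236.919, 578.356, 201.177] pointing down, gripper open.
Joint ranges: [-166.48, 166.48], [-47.26, 123.95], [12.59, 153.08], [-70.14, 250.14], [6.76, 159.57], [-176.63, 176.63]. Speed limits (degrees/s): [108.29, 108.29, 147.25, 172.46, 172.46, 172.46].

## Interface

Orientations are given as a 3x3 rotation matrix whose columns are the frame's x, y, z axes.
In Python, from cell import manip, imaging gives the robot as it stands.
- The arm moves only by the tool arm_command, never from a script. Its argument "moves" is a list that holds one entry, the list of rows, each a list of 7 numbers: the turn, a rotation vector about the world's x, y, z in units of 4 degrees (1.0 is 4 degrees), then the shift along the world's x, y, z in units of 0.03 m (1.0 is 0.03 m), then the closure, from 0 (fully open) to 1 (shut). A call has exactly 8 rows; each row shifts and turns the commanded pose from where the row before left it; what a row does not reach is not made up. A row lasts 1/8 s, in which the tool goes at most 62.5 mm and 10.7 degrees, less where a joint would pass 70% of its speed; a pose out of reach is approached as far as the arm can. A call with a number of a shift or a turn outside -1 to 1 is refused whole. A call with a gripper value outside its range is refused whole. The fingers move at their own pace and stop on an object; "newtons" is the grip in N (left out, the last holds). Time passes only in rows, so rows that do not move let the fingers close, or fill a call up. It gives the time, the measured TCP pose, the force and the opening at its end, in the units of the state.
- manip.get_obs(): the state, without advancing time (a new reading comes with each control period).
- imaging.grab_frame(name): name is "side" or "top" or "wrist"; returns a dict with "img" (384x512x3 uint8, red, green, blue), "range_z" (384x512 float32, mm along the optical axis (not along the pixel's ray), 0 where there is no reading), "fx", "fy", "cx", "cy" (pixels), "xyz" and "orientation" of the camera in the world. Camera axes: x right, y down, z forward; pixel columns grow to the right and rows downward; lengths in mm; the calibration is good to about 2 mm. A picture is of the moment at which its call begins.
- manip.finish_job(): hands the job in, once; it reports no verdict.
Trained networks look in a picture, given as the dict that the camera call returned (one of the last four; its "shot" number tells which), for a name from the list of things; names that differ only in an ending like _2 or _b are one class to them, and where a whole thing is asked for, a point or a joint stands for the part that bears it (a point fixed in the world has none). Each returns a list of dicts, best first, with "conf" (0 to 1); they miss things now and then, are a little off and sometimes report something else, mostly with a low value. They report only what shows in the picture. A call takes as long as a camera call. They do not tell look-alikes from the thing itself.
- imaging.search_frame(picture, target): "position" ([x, y, z] in mm, in world coordinates, good to about 4 mm: the middle of the surface that is visible of it).
- imaging.landmark_of(picture, target): "position" ([x, y, z] in mm, in world coordinates, good to about 4 mm: a listed point, or the origin of a listed thing).
The state is a dict: "clock": time; "joints": joint angles; "joint_vel": joint speeds; "joint_efforts": joint torques, N m; "tcp_pos": TCP position; "ee_rot": TCP orientation; "ft_force": force on the tool from outside, world axes, zero at the start; "moment": the same for the moment, N m; "finger_gap": finger opening in mm.
Only numpy, scipy, OpenCV 4.12 (cv2) and the standard library are available. Lean on these libraries where they do the work, as an engineer would, in place of code of your own. Each camera call takes 0.05 s, during which the arm holds its last target. There are 200 camera calls.

## Working session

There is one attempt and no reset: what is moved stays moved. The work goes in short steps, Python scripts to look and compute and a tool call to move; the robot and the scene stay as the last step left them, time stands still between calls to the robot, and variables do not carry over. Pictures are saved under pics/ and viewed, about 8 in all and at most 12, crops included, and the job is handed in when it is done.

Besides the shell and the picture viewer there is one more tool, called after "Call:" by a JSON object that holds its "api" and its "payload", one argument or row to a line. arm_command: Moves the arm, as the interface text tells. Its arguments: {"type":"object","properties":{"moves":{"type":"array","items":{"type":"array","items":{"type":"array","items":{"type":"number","minimum":-1,"maximum":1}}}},"newtons":{"type":"number"}},"required":["moves"]}

```bash
mkdir -p pics; cat > h.py <<'E'
from cell import manip, imaging
import numpy as np, cv2
def grab(n, save=None):
    f=imaging.grab_frame(n)
    if save: cv2.imwrite('pics/'+save, cv2.cvtColor(f['img'],cv2.COLOR_RGB2BGR))
    return f
def cloud(f):
    z=f['range_z'].astype(float); v,u=np.mgrid[:z.shape[0],:z.shape[1]]
    p=np.stack([(u-f['cx'])/f['fx']*z,(v-f['cy'])/f['fy']*z,z],-1)
    return p@np.array(f['orientation']).T+np.array(f['xyz'])
def proj(f,P):
    q=(np.array(P)-np.array(f['xyz']))@np.array(f['orientation'])
    return q[0]/q[2]*f['fx']+f['cx'], q[1]/q[2]*f['fy']+f['cy']
E
python3 - <<'E'
from h import *
ims=[]
for n in ('top','side'):
    f=grab(n); ims.append(f['img'])
    print(n,np.round(f['xyz']),np.round(f['orientation'],2).tolist(),f['fx'])
    for t in ['tin','opener','cradle','lever_pivot','lever_knob','lever','foot','mug','lemon','spice_jar','jar','spoon']:
        for nm,fn in (('S',imaging.search_frame),('L',imaging.landmark_of)):
            if nm=='S' and t in('cradle','lever_pivot','mug','lemon','spice_jar','jar','spoon','lever'):continue
            try:
                for d in fn(f,t)[:4]:
                    print(t,nm,np.round(d['position']),round(d['conf'],2),np.round(proj(f,d['position'])))
            except Exception as e: print(t,nm,e)
    np.save(n+'.npy',f,allow_pickle=True)
cv2.imwrite('pics/a.png',cv2.resize(np.vstack(ims)[...,::-1],None,fx=.78,fy=.78) if 0 else ims[0][...,::-1])
cv2.imwrite('pics/b.png',ims[1][...,::-1])
print(manip.get_obs())
E
```

```text
top [ 381.    0. 1399.] [[-0.02, -0.99, 0.15], [-1.0, 0.02, -0.02], [0.01, -0.15, -0.99]] 428.45967853643
tin S [504. 177.  75.] 0.96 [196. 213.]
tin S [579.  23.  57.] 0.74 [245. 188.]
tin L [503. 176.  -3.] 0.72 [199. 215.]
tin L [585.  25.   2.] 0.66 [245. 189.]
opener S [ 584. -204.   25.] 0.92 [315. 187.]
opener L [ 599. -167.    2.] 0.66 [303. 184.]
opener L [ 415. -333.   -2.] 0.65 [356. 239.]
cradle L [ 597. -169.   -0.] 0.92 [304. 185.]
lever_pivot L [ 595. -194.  135.] 0.62 [317. 178.]
lever_knob S [ 577. -196.  178.] 0.44 [320. 182.]
lever_knob L [ 550. -202.  206.] 0.46 [324. 189.]
lever_knob L [ 593. -195.  137.] 0.29 [318. 179.]
lever L it knows: cradle, foot, jar, lemon, lever_knob, lever_pivot, mug, opener, spice_jar, spoon, tin
foot L [ 572. -418.   -5.] 0.73 [378. 191.]
mug L [617. 378.  -1.] 0.95 [138. 182.]
lemon L [464. 341.   3.] 0.84 [148. 228.]
spice_jar L [732. 188.  -0.] 0.78 [195. 147.]
spice_jar L [ 550. -203.  206.] 0.63 [324. 190.]
jar L [ 572. -414.   -3.] 0.98 [378. 191.]
jar L [730. 187.  -3.] 0.34 [196. 147.]
spoon L [ 422. -335.    3.] 0.51 [357. 23
[... 1210 characters left out ...]
63804e-04,
        7.46276340e+01, -5.47296951e+00]), 'joint_vel': array([ 0.02023411,  0.00786821,  0.06592212, -0.0381001 , -0.03979988,
        0.02366278]), 'joint_efforts': array([ 6.05188470e-04, -8.82016182e+01, -3.84264493e+01, -1.10424194e-04,
        8.92544995e-04,  6.50725315e-05]), 'tcp_pos': array([236.93097901, 578.342678  , 201.17418417]), 'ee_rot': array([[-9.25367943e-01,  3.79070138e-01,  2.95275128e-06],
       [ 3.79070138e-01,  9.25367943e-01, -1.99221724e-05],
       [-1.02842820e-05, -1.73160398e-05, -1.00000000e+00]]), 'ft_force': array([ 0.70045511,  0.39050463, -0.96963261]), 'moment': array([ 0.03910318, -0.00125409, -0.03955807]), 'finger_gap': 85.58061543139276}
```

View pics/a.png

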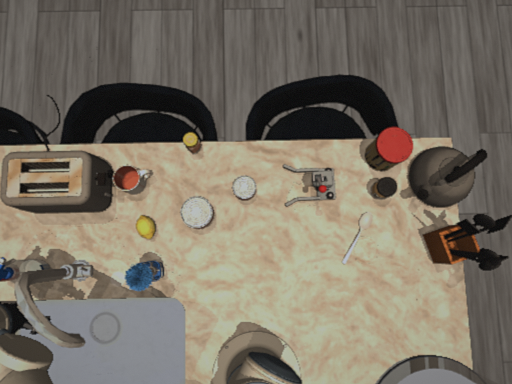

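View pics/b.png

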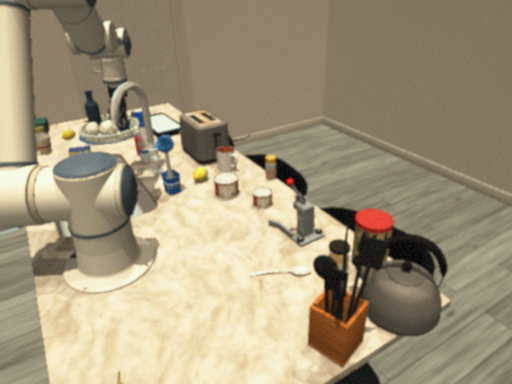

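Two tins show up in the top view. The one at px (197,213) has its top at about 75 mm and is wider. The one at px (245,188) has its top at about 57 mm, which fits the description. I'll confirm with a crop and measure the tin and the opener's axis from depth.

```bash
python3 - <<'E'
from h import *
for n in ('top','side'):
    f=np.load(n+'.npy',allow_pickle=True).item(); c=cloud(f)
    for (x,y,zt) in ((583,24,57),(504,177,75)):
        m=(np.hypot(c[...,0]-x,c[...,1]-y)<60)&(abs(c[...,2]-zt)<8)
        p=c[m]; (cx,cy),r=cv2.minEnclosingCircle(p[:,:2].astype(np.float32))
        print(n,'tin',np.round([cx,cy,np.median(p[:,2]),2*r,2*np.sqrt(0)],1),np.round((p.min(0)+p.max(0))/2,1),np.round(np.ptp(p,axis=0),1),len(p))
    m=(abs(c[...,0]-596)<110)&(abs(c[...,1]+180)<110)
    for lo,hi in((12,40),(85,128),(195,225)):
        p=c[m&(c[...,2]>lo)&(c[...,2]<hi)]
        if len(p):print(n,lo,len(p),p.min(0).round(),p.max(0).round(),cv2.minAreaRect(p[:,:2].astype(np.float32)))
f=np.load('top.npy',allow_pickle=True).item(); c=cloud(f)
m=(abs(c[...,0]-596)<80)&(c[...,2]>12)&(c[...,2]<40)
for y in range(-100,-230,-8):
    xs=c[m&(abs(c[...,1]-y)<4)][:,0]; print(y,np.sort(xs).round().astype(int).tolist())
a=cv2.resize(f['img'][150:240,170:350],None,fx=4,fy=4,interpolation=cv2.INTER_CUBIC)
cv2.imwrite('pics/c.png',a[...,::-1])
E
```

```text
top tin [585.   28.5  56.1  75.3   0. ] [585.4  28.5  56.5] [74.3 73.1 15. ] 437
top tin [506.3 177.3  73.8  99.9   0. ] [507.4 177.4  74.6] [96.6 96.3 15.1] 801
top 12 426 [ 527. -267.   12.] [ 662. -101.   34.] ((596.2080688476562, -184.32557678222656), (135.63055419921875, 164.4856414794922), 1.274185299873352)
top 85 198 [ 571. -241.   85.] [ 620. -177.  128.] ((595.7644653320312, -209.41452026367188), (64.2567138671875, 47.50839614868164), 88.6977310180664)
top 195 54 [ 541. -203.  196.] [ 564. -183.  224.] ((551.18603515625, -194.0023956298828), (20.90242576599121, 20.965991973876953), 62.1092414855957)
side tin [585.1  28.   58.4  83.    0. ] [585.9  25.3  56.7] [73.7 74.4 14.9] 198
side tin [507.4 177.4  76.3 109.1   0. ] [508.3 177.8  75.1] [ 97.8 108.1  15.5] 290
side 12 487 [ 526. -273.   12.] [ 655. -105.   40.] ((593.8348388671875, -189.8230438232422), (129.70779418945312, 163.99673461914062), 2.548736333847046)
side 85 291 [ 571. -247.   85.] [ 622. -179.  128.] ((596.5763549804688, -213.59652709960938), (68.01515197753906, 50.82319641113281), 86.7042007446289)
side 195
[... 1036 characters left out ...]
41, 641, 644, 644]
-180 [543, 544, 545, 545, 548, 549, 552, 552, 637, 639, 640, 641, 643, 645, 645, 648, 648]
-188 [545, 545, 545, 548, 548, 549, 551, 552, 552, 638, 639, 639, 640, 643, 643, 644, 647, 648]
-196 [545, 545, 548, 549, 551, 551, 638, 638, 638, 639, 641, 641, 643, 644, 647, 648, 648]
-204 [545, 545, 545, 548, 548, 548, 551, 551, 552, 576, 577, 579, 580, 583, 639, 639, 640, 643, 643, 647, 648]
-212 [545, 545, 548, 548, 551, 552, 555, 556, 556, 558, 560, 562, 562, 565, 566, 569, 569, 572, 573, 575, 580, 638, 640, 642, 643, 647, 647]
-220 [546, 549, 549, 556, 556, 559, 562, 562, 563, 565, 565, 566, 569, 641, 642, 645, 646]
-228 [549, 549, 552, 552, 555, 555, 556, 559, 565, 566, 641]
```

View pics/c.png

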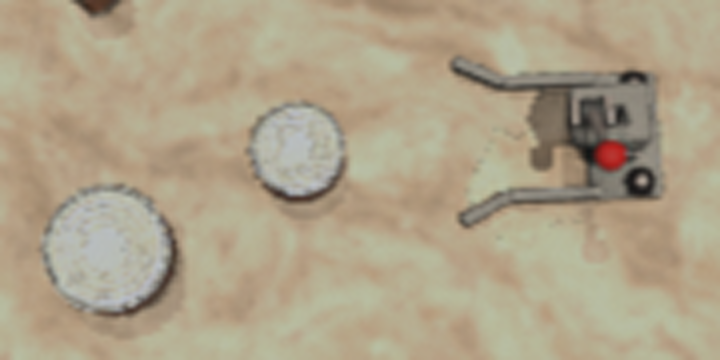

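The crop confirms the tin. The target at crop px (297,150) is 75 mm across and 57 mm high. The one at (108,250) is 97 mm across, so it is the look-alike. Next I'll check the space around the tap before leaving the start pose, and fit the opener's yaw.

```bash
python3 - <<'E'
from h import *
for n in ('top','side'):
    f=np.load(n+'.npy',allow_pickle=True).item(); c=cloud(f)
    print(n,'max z per 30mm cell: rows x 90..450, cols y 350..700')
    for x in range(90,460,30):
        row=[]
        for y in range(350,700,30):
            m=(abs(c[...,0]-x)<15)&(abs(c[...,1]-y)<15)&(f['range_z']>0)&(c[...,2]<1200)
            row.append('%4d/%4d'%(c[m][:,2].min(),c[m][:,2].max()) if m.any() else '    -    ')
        print(x,' '.join(row))
    m=(c[...,2]>16)&(c[...,2]<40)&(c[...,1]<-145)&(c[...,1]>-200)
    for lo,hi in((540,556),(634,650)):
        p=c[m&(c[...,0]>lo)&(c[...,0]<hi)]; print(n,lo,np.polyfit(p[:,1]+170,p[:,0],1),np.percentile(p[:,0],[3,97]),len(p))
E
```

```text
top max z per 30mm cell: rows x 90..450, cols y 350..700
90 -224/-202 -222/-204 -222/-207 -222/-206 -223/-206 -225/-209 -222/-213 -220/-210 -224/-210 -225/-209 -223/-215     -    
120 -222/-205 -223/-205 -220/-207 -221/-205 -220/-207 -229/-210     -         -     -224/-208 -223/-207 -223/-208 -222/-208
150 -223/-205 -224/-197 -222/ 309 -222/ 318 -222/-207 -222/-209 -226/-214 -223/-220 -229/-209 -220/-208 -221/-206 -223/-206
180 -225/ 686 -226/ 685 -222/ 677 -224/ 403 -225/ 384 -223/-206 -225/-205 -223/-203 -224/-208 -225/-208 -221/-206 -223/-207
210 -222/ 638 -221/ 664 -220/ 666 -221/ 417 -219/ 425 -224/ 297 -221/ 429 -224/ 393 -221/-203 -222/-202 -221/-201 -225/-199
240   -4/   8   -8/   6   -6/ 663   -6/ 645   -5/ 590   -3/ 433   -4/ 463   -3/ 401   -3/   8   -5/   8   -3/   7   -6/   4
270   -6/   8   -2/   5   -4/   8   -5/   6   -6/ 596   -7/ 433   -5/ 456   -5/ 444   -4/ 377   -5/ 294   -4/ 287   -5/   7
300   -1/ 239     -       -3/   8   -6/   8   -6/   8   -6/ 425   -4/ 422   -7/ 321   -4/   7   -4/   7   -6/   8   -5/ 149
330    0/ 246    0/   0   -5/   7   -4/   7   -5/   
[... 1927 characters left out ...]
      77/  77   57/  84    0/ 299    4/ 340    4/   8     -       99/ 105  166/ 257
390    0/   7    1/   7    2/   5     -         -         -        3/   6    2/   7    1/   6    3/  10    4/ 244    1/  10
420    0/  41    0/   7    2/   8    1/   8    2/   7    1/   8    1/   9    1/  10    3/   6    3/   7    3/   7    1/  10
450    1/  61    0/   6    0/   8    0/   7    1/   8    0/   6    2/   9    2/   6    0/   8    3/   9    0/   8    1/   7
side 540 [-2.64105902e-02  5.46959695e+02] [542.99967038 553.14821013] 56Traceback (most recent call last):
  File "<stdin>", line 13, in <module>
    raise TypeError("expected non-empty vector for x")
TypeError: expected non-empty vector for x
```

```bash
python3 - <<'E'
from h import *
for n in ('top','side'):
    f=np.load(n+'.npy',allow_pickle=True).item(); c=cloud(f)
    m=(c[...,2]>620)&(f['range_z']>0)&(abs(c[...,0])<900)&(abs(c[...,1])<900)
    q=np.floor(c[m]/100).astype(int)*100
    u,k=np.unique(q,axis=0,return_counts=True)
    print(n,[(*a.tolist(),int(b)) for a,b in zip(u,k) if b>8])
E
```

```text
top [(100, 300, 600, 653), (100, 400, 600, 137), (200, -300, 900, 161), (200, -300, 1000, 15), (200, -200, 900, 1899), (200, -200, 1000, 262), (200, 300, 600, 473), (200, 400, 600, 394)]
side [(-200, 200, 600, 104), (-100, 200, 600, 929), (-100, 200, 700, 654), (0, 200, 600, 46), (0, 200, 700, 482), (0, 300, 600, 244), (0, 300, 700, 32), (0, 400, 600, 18), (100, 200, 600, 127), (100, 200, 700, 289), (100, 300, 600, 600), (100, 300, 700, 24), (200, 300, 600, 90), (200, 400, 600, 45), (200, 500, 600, 18)]
```

Call:
{"api": "arm_command", "payload": {
  "moves": [
    [[0,0,0,0,0,1,0],[0,0,0,0,0,1,0],[0,0,0,0,0,1,0],[0,0,0,0,0,1,0],[0,0,0,0,0,1,0],[0,0,0,0,0,1,0],[0,0,0,0,0,1,0],[0,0,0,0,0,1,0]]
  ],
  "newtons": 40
}}

```text
clock: 2.6
tcp_pos: [236.9, 578.2, 442.2]
ee_rot: [[-0.925, 0.379, 0.0], [0.379, 0.925, 0.0], [-0.0, 0.0, -1.0]]
ft_force: [0.4, 0.3, -0.0]
finger_gap: 85.1
```

```bash
python3 - <<'E'
from h import *
o=manip.get_obs(); f=grab('wrist'); R=o['ee_rot']
print(o['tcp_pos'],o['joints'].round(1),o['ft_force'].round(1),'cam in tool',((np.array(f['xyz'])-o['tcp_pos'])@R).round(), (R.T@np.array(f['orientation'])).round(2).tolist())
E
```

```text
[236.85408127 578.20948658 442.21766629] [ 62.3  21.6  51.9  -0.  106.5  -5.5] [ 0.4  0.3 -0. ] cam in tool [  72.   -1. -172.] [[0.0, -0.96, -0.28], [1.0, 0.0, 0.0], [-0.0, -0.28, 0.96]]
```

Call:
{"api": "arm_command", "payload": {
  "moves": [
    [[0,0,0,0,0,0.6,0],[0,0,-0.8,0.6,-0.8,0,0],[0,0,-0.8,0.6,-0.8,0,0],[0,0,-0.8,0.6,-0.8,0,0],[0,0,-0.8,0.6,-0.8,0,0],[0,0,-0.8,0.6,-0.8,0,0],[0,0,-0.8,0.6,-0.8,0,0],[0,0,-0.8,0.6,-0.8,0,0]]
  ]
}}

```text
clock: 3.65
tcp_pos: [363.4, 409.5, 459.1]
ee_rot: [[-0.71, 0.704, 0.0], [0.704, 0.71, 0.0], [-0.0, 0.0, -1.0]]
ft_force: [-0.0, 0.0, 1.0]
finger_gap: 85.7
```

Call:
{"api": "arm_command", "payload": {
  "moves": [
    [[0,0,-0.8,0.6,-0.8,0,0],[0,0,-0.8,0.6,-0.8,0,0.3],[0,0,-0.8,0.6,-0.8,0,0.6],[0,0,-0.8,0.6,-0.8,0,0.6],[0,0,-0.8,0.6,-0.8,-0.5,0.6],[0,0,-0.8,0.6,-0.8,-1,0.6],[0,0,-0.8,0.6,-0.8,-1,0.6],[0,0,-0.8,0.6,-0.8,-1,0.6]]
  ]
}}

```text
clock: 4.65
tcp_pos: [507.3, 217.5, 353.2]
ee_rot: [[-0.336, 0.942, 0.0], [0.942, 0.336, 0.0], [0.0, 0.0, -1.0]]
ft_force: [1.1, 0.2, -0.5]
finger_gap: 34.5
```

Call:
{"api": "arm_command", "payload": {
  "moves": [
    [[0,0,-0.55,0.32,-0.5,-0.85,0.6],[0,0,-0.55,0.32,-0.5,-0.85,0.6],[0,0,-0.55,0.32,-0.5,-0.85,0.6],[0,0,-0.55,0.32,-0.5,-0.85,0.6],[0,0,-0.55,0.32,-0.5,-0.85,0.6],[0,0,-0.55,0.32,-0.5,-0.85,0.6],[0,0,-0.55,0.32,-0.5,-0.85,0.6],[0,0,-0.55,0.32,-0.5,-0.85,0.6]]
  ]
}}

```text
clock: 5.65
tcp_pos: [584.0, 97.8, 149.3]
ee_rot: [[-0.036, 0.999, 0.0], [0.999, 0.036, 0.0], [0.0, 0.0, -1.0]]
ft_force: [0.0, 0.5, 0.3]
finger_gap: 33.9
```

```bash
python3 - <<'E'
from h import *
o=manip.get_obs(); print(o['tcp_pos'],o['ee_rot'].round(3).tolist())
f=grab('wrist','d.png'); c=cloud(f)
for t in('tin','cradle','lever_pivot','lever_knob'):
    print(t,[(d['position'].round(1) if hasattr(d['position'],'round') else d['position'],round(d['conf'],2)) for d in imaging.landmark_of(f,t)[:2]])
f2=grab('top'); 
for nm,F in(('w',f),('t',f2)):
    c=cloud(F); m=(np.hypot(c[...,0]-585,c[...,1]-28)<50)&(abs(c[...,2]-58)<5); p=c[m]
    if len(p):print(nm,p.min(0).round(1),p.max(0).round(1),len(p))
E
```

```text
[583.97262745  97.82859722 149.3042375 ] [[-0.036, 0.999, 0.0], [0.999, 0.036, 0.0], [0.0, 0.0, -1.0]]
tin [([503.9, 173.5, 2.0], 0.98), ([586.2, 26.6, -3.4], 0.88)]
cradle [([587.0, 28.2, -4.5], 0.33)]
lever_pivot []
lever_knob []
w [554.4 -12.4  53. ] [619.5  63.1  58.9] 4037
t [548.2  -8.   53. ] [621.7  36.1  62.1] 223
```

View pics/d.png

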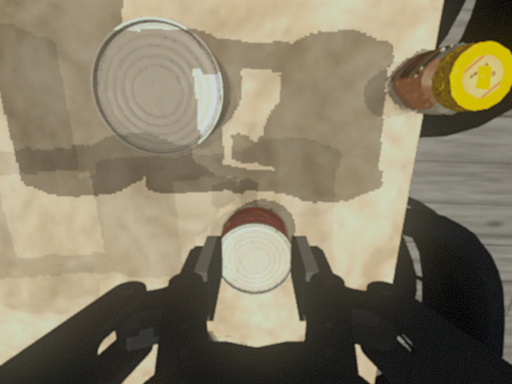

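Call:
{"api": "arm_command", "payload": {
  "moves": [
    [[0,0,0,0,-0.2,-0.8,0.6],[0,0,0,0,0,-0.8,0.6],[0,0,0,0,0,-0.8,0.6],[0,0,0,0,0,-0.8,0.6],[0,0,0,0,0,-0.7,0.6],[0,0,0,0,0,-0.45,0.6],[0,0,0,0,0,0,0.6],[0,0,0,0,0,0,0.6]]
  ]
}}

```text
clock: 6.95
tcp_pos: [584.3, 92.5, 20.6]
ee_rot: [[-0.037, 0.999, 0.001], [0.999, 0.037, 0.0], [0.0, 0.001, -1.0]]
ft_force: [-0.9, -0.5, 0.5]
finger_gap: 33.9
```

Call:
{"api": "arm_command", "payload": {
  "moves": [
    [[0,0,0,0,-0.3,0,0.6],[0,0,0,0,-0.3,0,0.6],[0,0,0,0.02,-0.25,0,0.6],[0,0,0,0.02,-0.3,0,0.6],[0,0,0,0.02,-0.35,0,0.6],[0,0,0,0.02,-0.35,0,0.6],[0,0,0,0.02,-0.35,0,0.6],[0,0,0,0.02,-0.25,0,0.6]]
  ]
}}

```text
clock: 7.95
tcp_pos: [587.3, 18.1, 19.7]
ee_rot: [[-0.037, 0.999, -0.0], [0.999, 0.037, 0.0], [0.0, -0.0, -1.0]]
ft_force: [-0.4, 1.8, 1.3]
finger_gap: 33.7
```

```bash
cat > t.py <<'E'
from h import *
def tin():
    o=manip.get_obs(); print(o['tcp_pos'].round(1),o['ft_force'].round(1),round(o['clock'],2)); T=o['tcp_pos']
    for n in('wrist','top','side'):
        f=grab(n,); c=cloud(f)
        m=(abs(c[...,0]-T[0])<45)&(abs(c[...,1]-T[1]+42)<48)&(abs(c[...,2]-58)<4); p=c[m]
        if len(p)>10:
            lo,hi=np.percentile(p,.5,axis=0),np.percentile(p,99.5,axis=0); print(n,lo.round(1),hi.round(1),((lo+hi)/2).round(1),len(p))
        print(n,[(np.round(d['position'],1),round(d['conf'],2)) for d in imaging.landmark_of(f,'tin')[:3]])
    return f
if __name__=='__main__': tin()
E
python3 t.py
```

```text
[587.3  18.1  19.7] [-0.4  1.8  1.3] 7.95
wrist [559.2 -34.6  54. ] [613.8  23.1  61.2] [586.5  -5.7  57.6] 4049
wrist [(array([593.4, -28.5,  -1.5]), 0.93)]
top [555.1 -37.2  54.1] [623.2   4.1  61.9] [589.2 -16.6  58. ] 63
top [(array([502.2, 175.7,   0.6]), 0.72), (array([586.8, -32.6,  -1. ]), 0.5)]
side [553.3 -64.4  54.3] [628.4  22.3  61.8] [590.8 -21.1  58. ] 197
side [(array([ 5.883e+02, -2.980e+01,  4.000e-01]), 0.91), (array([504.4, 180. ,  -0.9]), 0.58), (array([465.5, 340.5,  -0.6]), 0.25)]
```

Call:
{"api": "arm_command", "payload": {
  "moves": [
    [[0,0,0,0.02,-0.3,0,0.6],[0,0,0,0.02,-0.4,0,0.6],[0,0,0,0.02,-0.4,0,0.6],[0,0,0,0.02,-0.4,0,0.6],[0,0,0,0.02,-0.4,0,0.6],[0,0,0,0.02,-0.4,0,0.6],[0,0,0,0.02,-0.3,0,0.6],[0,0,0,0.02,-0.2,0,0.6]]
  ]
}}

```text
clock: 9.25
tcp_pos: [592.2, -65.7, 19.7]
ee_rot: [[-0.037, 0.999, -0.0], [0.999, 0.037, 0.0], [0.0, -0.0, -1.0]]
ft_force: [0.7, 0.8, -1.0]
finger_gap: 34.0
```

```bash
python3 - <<'E'
from t import *
f=tin()
cv2.imwrite('pics/e.png',cv2.resize(f['img'][130:290,200:360],None,fx=3.5,fy=3.5,interpolation=cv2.INTER_CUBIC)[...,::-1])
E
```

```text
[592.2 -65.7  19.7] [ 0.7  0.8 -1. ] 9.25
wrist [ 564.  -118.4   54. ] [618.5 -60.6  61.3] [591.2 -89.5  57.6] 4238
wrist [(array([ 594.7, -108.7,   -2.2]), 0.75)]
top [ 558.5 -136.7   54. ] [583.4 -84.8  61.4] [ 570.9 -110.7   57.7] 72
top [(array([ 591.6, -114.6,   -1.2]), 0.58)]
side [ 558.4 -148.9   54.3] [631.5 -65.1  61.9] [ 595.  -107.    58.1] 211
side [(array([ 594.3, -111.2,    0.6]), 0.82), (array([505.4, 180.2,  -0.7]), 0.55)]
```

View pics/e.png

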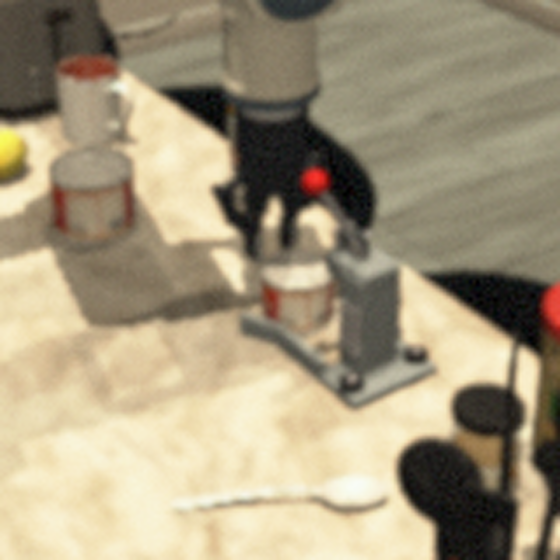

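Call:
{"api": "arm_command", "payload": {
  "moves": [
    [[0,0,0,0.02,-0.3,0,0.6],[0,0,0,0.01,-0.3,0,0.6],[0,0,0,0.01,-0.3,0,0.6],[0,0,0,0.01,-0.25,0,0.6],[0,0,0,0.01,-0.2,0,0.6],[0,0,0,0,-0.15,0,0.6],[0,0,0,0,-0.1,0,0.6],[0,0,0,0,-0.1,0,0.6]]
  ]
}}

```text
clock: 10.55
tcp_pos: [593.9, -116.2, 19.7]
ee_rot: [[-0.037, 0.999, -0.0], [0.999, 0.037, 0.0], [0.0, -0.0, -1.0]]
ft_force: [0.6, 1.2, -0.4]
finger_gap: 34.1
```

```bash
python3 t.py
```

```text
[ 593.9 -116.2   19.7] [ 0.6  1.2 -0.4] 10.55
wrist [ 565.9 -169.    54. ] [ 620.4 -111.    61.5] [ 593.1 -140.    57.7] 4183
wrist [(array([ 597.6, -164.5,   -6.1]), 0.74)]
top [ 560.7 -191.1   54.1] [ 583.7 -138.5   61. ] [ 572.2 -164.8   57.5] 63
top [(array([ 594.2, -162.5,    1.3]), 0.5)]
side [ 558.8 -194.4   54.2] [ 618.5 -112.6   61.6] [ 588.6 -153.5   57.9] 154
side [(array([ 595.5, -163.3,    1.6]), 0.77), (array([5.065e+02, 1.790e+02, 5.000e-01]), 0.68)]
```

Not at the stop yet, with about 5 mm left. I'll push on in small steps and watch the force.

Call:
{"api": "arm_command", "payload": {
  "moves": [
    [[0,0,0,0,-0.05,0,0.6],[0,0,0,0,-0.05,0,0.6],[0,0,0,0,-0.05,0,0.6],[0,0,0,0,-0.03,0,0.6],[0,0,0,0,-0.03,0,0.6],[0,0,0,0,0,0,0.6],[0,0,0,0,0,0,0.6],[0,0,0,0,0,0,0.6]]
  ]
}}

```text
clock: 11.85
tcp_pos: [593.9, -122.4, 19.7]
ee_rot: [[-0.037, 0.999, -0.0], [0.999, 0.037, -0.0], [-0.0, -0.0, -1.0]]
ft_force: [-0.6, 0.4, -0.4]
finger_gap: 33.8
```

Call:
{"api": "arm_command", "payload": {
  "moves": [
    [[0,0,0,0,-0.03,0,0.6],[0,0,0,0,-0.03,0,0.6],[0,0,0,0,-0.03,0,0.6],[0,0,0,0,0,0,0.6],[0,0,0,0,0,0,0.6],[0,0,0,0,0,0,0.6],[0,0,0,0,0,0,0.6],[0,0,0,0,0,0,0.6]]
  ]
}}

```text
clock: 12.85
tcp_pos: [593.8, -124.7, 19.7]
ee_rot: [[-0.037, 0.999, -0.0], [0.999, 0.037, 0.001], [0.001, -0.0, -1.0]]
ft_force: [0.1, 5.4, 1.5]
finger_gap: 33.9
```

Call:
{"api": "arm_command", "payload": {
  "moves": [
    [[0,0,0,0,-0.03,0,0.6],[0,0,0,0,-0.02,0,0.6],[0,0,0,0,0,0,0.6],[0,0,0,0,0,0,0.6],[0,0,0,0,0,0,0.6],[0,0,0,0,0,0,0.6],[0,0,0,0,0,0,0.6],[0,0,0,0,0,0,0.6]]
  ]
}}

```text
clock: 13.85
tcp_pos: [593.7, -125.3, 19.7]
ee_rot: [[-0.037, 0.999, -0.0], [0.999, 0.037, 0.002], [0.002, -0.0, -1.0]]
ft_force: [0.4, 13.1, 3.6]
finger_gap: 34.4
```

```bash
python3 t.py
```

```text
[ 593.7 -125.3   19.7] [ 0.4 13.1  3.6] 13.85
wrist [ 566.4 -178.    54. ] [ 620.2 -120.2   61.1] [ 593.3 -149.1   57.5] 4934
wrist [(array([ 599.8, -168.2,   -2.9]), 0.65)]
top [ 563.4 -198.    54. ] [ 583.3 -152.1   61.3] [ 573.3 -175.    57.7] 54
top [(array([ 596.6, -172. ,    1.3]), 0.47)]
side [ 558.6 -203.6   54.4] [ 617.1 -120.8   61.9] [ 587.8 -162.2   58.1] 148
side [(array([506.5, 177.5,   0.7]), 0.88), (array([ 5.946e+02, -1.704e+02, -1.000e-01]), 0.81)]
```

Contact force rose to 13 N with almost no motion, so the tin is home. I'll back off, close the fingers, and go round to the lever's -x side.

Call:
{"api": "arm_command", "payload": {
  "moves": [
    [[0,0,0,0,0.15,0,0.6],[0,0,0,0,0.4,0,0.6],[0,0,0,0,0.8,0,0.6],[0,0,0,0,0.8,0,0.6],[0,0,0,0,0,0.8,0.6],[0,0,0,0,0,1,0.6],[0,0,0,0,0,1,0.6],[0,0,0,0,0,1,1]]
  ]
}}

```text
clock: 15.15
tcp_pos: [593.8, -61.6, 134.6]
ee_rot: [[-0.037, 0.999, -0.0], [0.999, 0.037, -0.0], [-0.0, -0.0, -1.0]]
ft_force: [0.1, -0.0, -0.4]
finger_gap: 17.5
```

Call:
{"api": "arm_command", "payload": {
  "moves": [
    [[0,0,0,-0.4,0,1,1],[0,0,0,-0.8,0,1,1],[0,0,0,-0.9,0,0,1],[0,0,0,-0.9,0,0,1],[0,0,0,-0.5,0,0,1],[0,0,0,0,0,0,1],[0,0,0,0,0,0,1],[0,0,0,0,0,0,1]]
  ]
}}

```text
clock: 16.15
tcp_pos: [489.7, -62.2, 193.6]
ee_rot: [[-0.037, 0.999, 0.0], [0.999, 0.037, -0.0], [-0.0, 0.0, -1.0]]
ft_force: [1.2, 0.2, 0.2]
finger_gap: 0.3
```

```bash
python3 - <<'E'
from h import *
o=manip.get_obs();print(o['tcp_pos'].round(1),o['clock'],o['finger_gap'])
for n in('top','side'):
    f=grab(n); c=cloud(f)
    for t in('tin','lever_knob','lever_pivot','cradle'): print(n,t,[(np.round(d['position'],1),round(d['conf'],2)) for d in imaging.landmark_of(f,t)[:2]])
    m=(abs(c[...,0]-552)<25)&(abs(c[...,1]+197)<25)&(c[...,2]>190)&(c[...,2]<230);p=c[m]
    if len(p):print('knob',p.min(0).round(1),p.max(0).round(1),len(p))
    m=(abs(c[...,0]-596)<41)&(abs(c[...,1]+160)<48)&(abs(c[...,2]-58)<4);p=c[m]
    print('tintop',np.percentile(p,.5,axis=0).round(1),np.percentile(p,99.5,axis=0).round(1),len(p))
    if n=='top':cv2.imwrite('pics/f.png',cv2.resize(f['img'][140:230,250:350],None,fx=5,fy=5,interpolation=cv2.INTER_CUBIC)[...,::-1])
E
```

```text
[489.7 -62.2 193.6] 16.15 0.3325538122083331
top tin [(array([5.061e+02, 1.773e+02, 5.000e-01]), 0.65), (array([ 592.9, -172.3,   -0. ]), 0.55)]
top lever_knob []
top lever_pivot [(array([ 594. , -196.8,  135.6]), 0.6)]
top cradle [(array([ 592.7, -167.8,   -2.7]), 0.66)]
tintop [ 621.8 -183.5   54.2] [ 631.9 -149.2   62. ] 20
side tin [(array([505. , 177. ,  -1.1]), 0.94), (array([ 596. , -173.2,    2.6]), 0.75)]
side lever_knob [(array([ 551.8, -198.1,  210.4]), 0.67), (array([731.9, 192.2,  -2.3]), 0.52)]
side lever_pivot [(array([ 599.7, -193.2,  140.1]), 0.89), (array([ 5.965e+02, -1.723e+02,  1.000e-01]), 0.28)]
side cradle [(array([ 5.970e+02, -1.696e+02, -5.000e-01]), 0.88)]
knob [ 540.8 -210.6  190.7] [ 566.4 -186.4  222.2] 50
tintop [ 559.1 -199.8   54.1] [ 616.3 -129.4   61.8] 137
```

View pics/f.png

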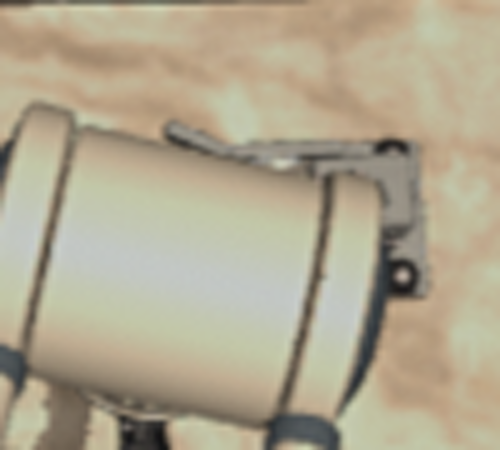

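Call:
{"api": "arm_command", "payload": {
  "moves": [
    [[0,0,0,0,-0.8,0,1],[0,0,0,0,-0.9,0,1],[0,0,0,0,-0.9,0,1],[0,0,0,0,-0.9,0,1],[0,0,0,0,-0.7,0,1],[0,0,0,0,-0.33,0,1],[0,0,0,0,0,0,1],[0,0,0,0.2,0,0,1]]
  ]
}}

```text
clock: 17.65
tcp_pos: [494.8, -197.3, 193.7]
ee_rot: [[-0.037, 0.999, -0.0], [0.999, 0.037, 0.0], [0.0, -0.0, -1.0]]
ft_force: [0.5, -0.8, -0.2]
finger_gap: 0.1
```

Call:
{"api": "arm_command", "payload": {
  "moves": [
    [[0,0,0,0.3,0,0,1],[0,0,0,0.2,0,0,1],[0,0,0,0.2,0,0,1],[0,0,0,0.2,0,0,1],[0,0,0,0.2,0,0,1],[0,0,0,0.2,0,0,1],[0,0,0,0,0,0,1],[0,0,0,0,0,0,1]]
  ]
}}

```text
clock: 18.65
tcp_pos: [533.8, -198.0, 193.6]
ee_rot: [[-0.037, 0.999, -0.0], [0.999, 0.037, 0.0], [0.0, -0.0, -1.0]]
ft_force: [-0.1, -0.3, -0.2]
finger_gap: 0.2
```

```bash
python3 - <<'E'
from h import *
f=grab('side')
print([(np.round(d['position'],1),round(d['conf'],2)) for d in imaging.landmark_of(f,'lever_knob')[:2]])
cv2.imwrite('pics/g.png',cv2.resize(f['img'][140:270,230:360],None,fx=4,fy=4,interpolation=cv2.INTER_CUBIC)[...,::-1])
E
```

```text
[(array([ 553.3, -193.2,  211.7]), 0.52)]
```

View pics/g.png

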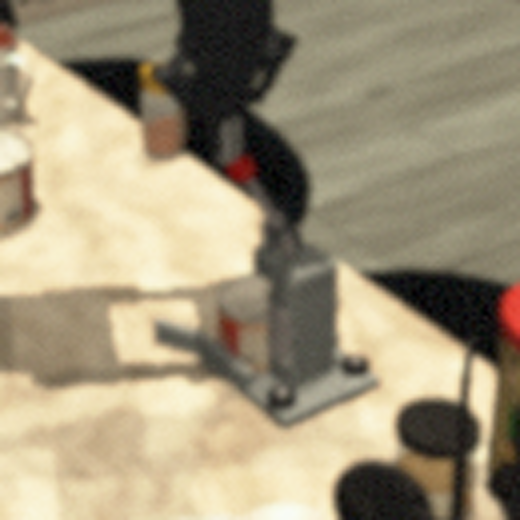

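```bash
python3 - <<'E'
from h import *
f=grab('side')
for P in((534,-198,193),(534,-198,230),(552,-198,208),(596,-195,136)):
    u,v=proj(f,P); print(P,(u-230)*4,(v-140)*4)
c=cloud(f)
m=(abs(c[...,0]-545)<40)&(abs(c[...,1]+198)<25)&(c[...,2]>185)&(c[...,2]<260)
for p in c[m][::6]: print(p.round().astype(int).tolist(),end=' ')
E
```

```text
(534, -198, 193) 220.9200416649926 193.81994332633826
(534, -198, 230) 221.3591484501644 152.5607325970999
(552, -198, 208) 239.6997085708124 171.05809917260342
(596, -195, 136) 279.4698148668472 231.49890266257182
[523, -191, 259] [535, -210, 260] [522, -208, 259] [547, -204, 251] [531, -205, 252] [525, -193, 245] [538, -207, 247] [524, -205, 247] [547, -205, 240] [529, -208, 243] [523, -206, 241] [526, -196, 232] [540, -209, 233] [536, -209, 231] [532, -205, 227] [554, -205, 220] [551, -205, 218] [548, -204, 215] [542, -207, 215] [545, -203, 208] [554, -201, 201] [568, -198, 191] [566, -202, 187]
```

```bash
python3 - <<'E'
from h import *
f=grab('side'); c=cloud(f)
for v in range(174,194,2):
    print(v,[(c[v,u].round().astype(int).tolist()) for u in range(281,294,2)])
E
```

```text
174 [[522, -192, 245], [522, -202, 250], [526, -207, 251], [533, -207, 249], [539, -210, 248], [963, 353, -117], [962, 335, -109]]
176 [[521, -194, 240], [522, -202, 243], [528, -204, 242], [531, -211, 244], [538, -212, 242], [965, 356, -130], [960, 331, -118]]
178 [[967, 448, -183], [524, -199, 234], [529, -204, 235], [533, -208, 235], [541, -207, 232], [953, 339, -131], [957, 327, -127]]
180 [[962, 440, -191], [963, 423, -183], [528, -205, 228], [542, -196, 220], [546, -201, 221], [552, -204, 221], [562, -201, 216]]
182 [[744, 128, 5], [961, 421, -194], [960, 401, -184], [541, -198, 214], [544, -203, 215], [548, -209, 217], [557, -208, 214]]
184 [[735, 114, 4], [742, 110, 4], [749, 105, 4], [959, 381, -187], [546, -201, 207], [551, -205, 207], [563, -199, 201]]
186 [[727, 103, 2], [730, 93, 6], [737, 87, 6], [745, 85, 5], [961, 366, -193], [952, 336, -176], [564, -199, 193]]
188 [[718, 90, 2], [723, 83, 3], [731, 80, 2], [735, 71, 5], [743, 67, 4], [951, 335, -187], [563, -200, 187]]
190 [[703, 68, 7], [714, 70, 2], [723, 68, 0], [728, 61, 2], [734, 55, 3], [739, 48, 5], [750, 49, 1]]
192 [[699, 63, 1], [703, 54, 5], [711, 51, 3], [717, 45, 4], [730, 50, -3], [734, 41, 0], [738, 33, 3]]
```

The depth shows the shut fingertips ending at about z 227, roughly 33 mm above the stated TCP, so at this height they would pass over the knob. I'll back off, drop 30 mm and check again.

Call:
{"api": "arm_command", "payload": {
  "moves": [
    [[0,0,0,-0.4,0,0,1],[0,0,0,-0.4,0,0,1],[0,0,0,0,0,-0.3,1],[0,0,0,0,0,-0.4,1],[0,0,0,0,0,-0.3,1],[0,0,0,0,0,0,1],[0,0,0,0,0,0,1],[0,0,0,0,0,0,1]]
  ]
}}

```text
clock: 19.85
tcp_pos: [510.2, -198.1, 164.0]
ee_rot: [[-0.037, 0.999, 0.001], [0.999, 0.037, -0.0], [-0.0, 0.001, -1.0]]
ft_force: [-0.2, -0.8, -0.5]
finger_gap: -0.4
```

```bash
python3 - <<'E'
from h import *
f=grab('side'); c=cloud(f); print(manip.get_obs()['tcp_pos'])
m=(c[...,0]>470)&(c[...,0]<540)&(abs(c[...,1]+198)<40)&(c[...,2]>100)&(c[...,2]<260); p=c[m]
for z in range(150,260,8):
    q=p[abs(p[:,2]-z)<4]
    if len(q):print(z,q.min(0).round(),q.max(0).round(),len(q))
cv2.imwrite('pics/i.png',cv2.resize(f['img'][140:240,230:330],None,fx=5,fy=5,interpolation=cv2.INTER_CUBIC)[...,::-1])
E
```

```text
[ 510.15158999 -198.14632839  163.96712913]
198 [ 503. -208.  197.] [ 511. -192.  200.] 4
206 [ 498. -212.  202.] [ 525. -190.  210.] 19
214 [ 497. -212.  210.] [ 525. -193.  218.] 22
222 [ 497. -210.  218.] [ 525. -193.  226.] 24
230 [ 497. -212.  227.] [ 524. -191.  233.] 18
238 [ 497. -212.  234.] [ 531. -205.  242.] 19
246 [ 477. -215.  243.] [ 539. -189.  250.] 45
254 [ 470. -213.  250.] [ 540. -188.  258.] 45
```

View pics/i.png

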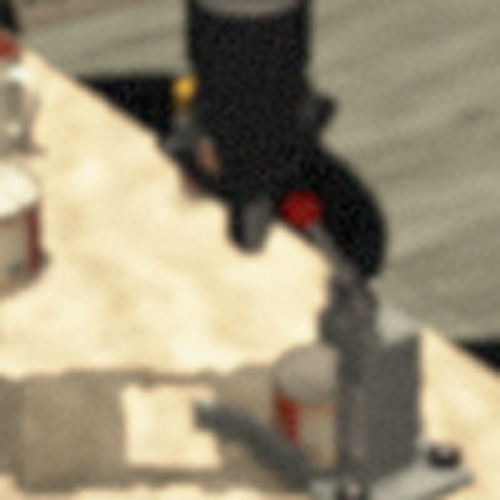

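Call:
{"api": "arm_command", "payload": {
  "moves": [
    [[0,0,0,0.3,0,0,1],[0,0,0,0.2,0,0,1],[0,0,0,0.2,0,0,1],[0,0,0,0.2,0,0.03,1],[0,0,0,0.2,0,0.03,1],[0,0,0,0.2,0,0.03,1],[0,0,0,0.1,0,0,1],[0,0,0,0,0,0,1]]
  ]
}}

```text
clock: 20.9
tcp_pos: [552.1, -198.0, 166.3]
ee_rot: [[-0.037, 0.999, 0.0], [0.999, 0.037, -0.0], [-0.0, 0.0, -1.0]]
ft_force: [-0.5, -0.0, 0.4]
finger_gap: -0.0
```

```bash
python3 - <<'E'
from h import *
f=grab('side'); c=cloud(f)
hsv=cv2.cvtColor(f['img'],cv2.COLOR_RGB2HSV); m=((hsv[...,0]<6)|(hsv[...,0]>174))&(hsv[...,1]>170)&(abs(c[...,0]-596)<80)&(abs(c[...,1]+198)<30)&(c[...,2]>180)
print(c[m].mean(0) if m.any() else None,m.sum(),[(np.round(d['position'],1),round(d['conf'],2)) for d in imaging.landmark_of(f,'lever_knob')[:2]])
E
```

```text
[ 575.94023178 -204.26827281  226.47682464] 21 [(array([ 577.7, -194.7,  221.7]), 0.42)]
```

The knob is moving with the finger, now at x ≈ 577. I'll carry on past centre (x ≈ 597).

Call:
{"api": "arm_command", "payload": {
  "moves": [
    [[0,0,0,0.2,0,0,1],[0,0,0,0.2,0,0,1],[0,0,0,0.2,0,0,1],[0,0,0,0.2,0,0,1],[0,0,0,0.2,0,0,1],[0,0,0,0.1,0,0,1],[0,0,0,0,0,0,1],[0,0,0,0,0,0,1]]
  ]
}}

```text
clock: 22.0
tcp_pos: [584.8, -198.0, 166.4]
ee_rot: [[-0.037, 0.999, -0.0], [0.999, 0.037, 0.0], [0.0, -0.0, -1.0]]
ft_force: [0.7, 0.1, -0.2]
finger_gap: 0.3
```

```bash
cat > k.py <<'E'
from t import *
f=grab('side'); c=cloud(f)
hsv=cv2.cvtColor(f['img'],cv2.COLOR_RGB2HSV); m=((hsv[...,0]<6)|(hsv[...,0]>174))&(hsv[...,1]>170)&(abs(c[...,0]-596)<80)&(abs(c[...,1]+198)<30)&(c[...,2]>180)
print(c[m].mean(0) if m.any() else None,m.sum(),[(np.round(d['position'],1),round(d['conf'],2)) for d in imaging.landmark_of(f,'lever_knob')[:2]])
E
python3 k.py
```

```text
[ 635.22367803 -201.43614725  214.93418811] 15 [(array([ 641.3, -192.5,  208.8]), 0.44)]
```

The lever snapped across: the knob is at x ≈ 641, as expected for clamped. I'll retreat and do the last check with a clear view.

Call:
{"api": "arm_command", "payload": {
  "moves": [
    [[0,0,0,-0.5,0,0,1],[0,0,0,-0.9,0,0.2,1],[0,0,0,-0.9,0,0.8,1],[0,0,0,-0.9,0,1,1],[0,0,0,-0.9,0,1,1],[0,0,0,-0.5,0.5,1,1],[0,0,0,0,0.9,0.5,1],[0,0,0,0,0.9,0,1]]
  ]
}}

```text
clock: 23.1
tcp_pos: [446.3, -128.6, 302.5]
ee_rot: [[-0.036, 0.999, 0.002], [0.999, 0.036, -0.001], [-0.001, 0.002, -1.0]]
ft_force: [0.3, 0.6, -0.9]
finger_gap: -0.1
```

Call:
{"api": "arm_command", "payload": {
  "moves": [
    [[0,0,0,0,0.9,0,1],[0,0,0,0,0.9,0,1],[0,0,0,0,0.9,0,1],[0,0,0,0,0.9,0,1],[0,0,0,0,0.9,0,1],[0,0,0,0,0.9,0,1],[0,0,0,0,0.5,0,1],[0,0,0,0,0,0,1]]
  ]
}}

```text
clock: 24.1
tcp_pos: [446.5, 48.3, 301.3]
ee_rot: [[-0.038, 0.999, -0.0], [0.999, 0.038, -0.0], [-0.0, -0.0, -1.0]]
ft_force: [0.0, -0.6, 1.1]
finger_gap: -0.3
```

```bash
python3 - <<'E'
from k import *
ims=[f['img'][150:250,240:360]]
g=grab('top'); ims.append(g['img'][140:240,250:370])
for nm,F in(('side',f),('top',g)):
    c=cloud(F); m=(abs(c[...,0]-596)<41)&(c[...,1]>-212)&(c[...,1]<-110)&(abs(c[...,2]-58)<4);p=c[m]
    print(nm,'tintop',np.percentile(p,1,axis=0).round(1),np.percentile(p,99,axis=0).round(1),len(p))
    for t in('tin','mug','lemon','spice_jar','jar','spoon'): print(t,[np.round(d['position']).tolist() for d in imaging.landmark_of(F,t)[:2]])
cv2.imwrite('pics/j.png',cv2.resize(np.vstack(ims),None,fx=3,fy=3,interpolation=cv2.INTER_CUBIC)[...,::-1])
o=manip.get_obs();print(o['clock'],o['tcp_pos'])
E
```

```text
[ 635.96200622 -199.91002242  216.07959136] 20 [(array([ 641.4, -190.4,  209.3]), 0.55)]
side tintop [ 559.7 -199.9   54.4] [ 615.8 -132.2   61.5] 140
tin [[509.0, 180.0, -0.0], [594.0, -172.0, 2.0]]
mug [[619.0, 376.0, -0.0]]
lemon [[467.0, 342.0, -0.0]]
spice_jar [[732.0, 189.0, -4.0]]
jar [[569.0, -419.0, 3.0]]
spoon [[422.0, -331.0, 2.0], [567.0, -420.0, 5.0]]
top tintop [ 560.8 -192.6   54.1] [ 629.6 -132.    61.5] 272
tin [[594.0, -173.0, 1.0]]
mug [[619.0, 373.0, 1.0]]
lemon [[462.0, 341.0, 4.0]]
spice_jar [[731.0, 188.0, -2.0]]
jar [[573.0, -418.0, -4.0], [421.0, -333.0, 2.0]]
spoon [[418.0, -335.0, 1.0]]
24.85 [446.93409521  47.95743032 301.3719998 ]
```

View pics/j.png

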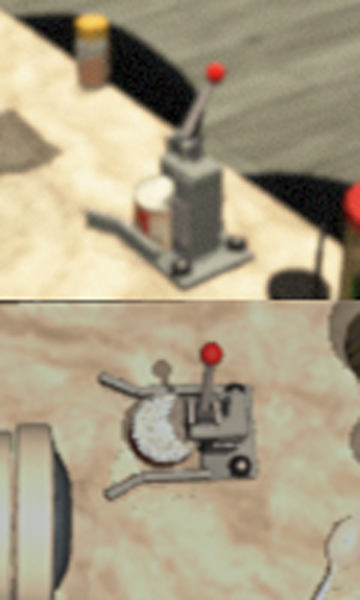

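The picture shows the lever leaning to the +y side, with the red knob at crop px (210,353) in the top view. The tin stands upright between the rails under the head at (160,428), and the other things are where they were.

```bash
python3 -c "
from cell import manip
print(manip.finish_job())"
```

```text
the job is handed in; nothing more can be done
None
```

The tin is home in the opener and the lever is clamped over it. I handed the job in at about 25 s of the 64 s allowed.

- **Tin:** I pushed the 75 mm tin, not the 97 mm look-alike, along the worktop into the opener with two part-open fingers. At the stop the push force rose to 13 N and the tin stopped moving. In the last check it stood upright with its centre at about (595, -170) mm, against a measured cradle at about (596, -169).
- **Lever:** Only after that did I push the lever over with the closed fingers. The knob ended at about x = 641 mm, 44 mm past the pivot, which matches the clamped position.
- **Other things:** The mug, lemon, spice jar, jar and spoon measured where they started, within a few mm. The arm is clear of everything.
- **One disagreement:** The depth images showed the shut fingertips about 33 mm above the stated TCP. I caught this before touching the knob and came in lower. It means the fingers probably met the tin near its top rather than low down; it still slid in upright.
- **Not confirmed:** The foot itself could not be seen under the head, so its hold on the tin is inferred from the lever position.

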